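# Work a batten past the bench dog into the stock bay

### The job

Put the loose pine batten away in the plywood stock bay behind the metal post, only by pushing it along the bench with the fingertips: angle one end in past the post, then swing the other end in, until the batten lies flat along the bay's back fence, both ends home against it. Do not pick up, lift or tip the batten, leave the roll of tape, the mug and the pliers where they are, and finish with the hand clear.

Things in the scene. Friction and masses are not known exactly. Their poses are not given: they have to be found in the camera images.
- batten: Loose pine batten, 36 (x) x 260 (y, its length) x 28 mm high, 0.15 to 0.3 kg, lying on the bench in front of the bay. Origin: middle of its underside. At the start its yaw is between 0.15 less and 0.40 more than the bay's, so its own +y end is the left one and its +x long face looks to the bay. It slides freely on the bench.
- bay: Plywood stock bay fixed to the bench, without a floor (the batten slides on the bench): a back fence and two side cheeks, 18 mm thick and 34 mm high, open at the top and toward the robot. Origin: at bench height in the middle of the open mouth. +x goes into the bay, +y to the left along the mouth. Inside, the back fence's face is at x = 125 mm, the cheeks' faces are at y = +150 and -150 mm, and the cheeks begin at x = 0.
- post: Round aluminium bench-dog post, 24 mm in diameter, 50 mm high, fixed to the bench in the line of the bay's mouth, 75 to 95 mm to the right of its middle; origin in the centre of its foot. The opening between it and the left cheek is shorter than the batten, so the batten's right-hand end must go in behind it at a slant.
- blue_tape: Roll of black tape lying flat on the bench, 53 mm across, 19 mm high, to the right of the batten; origin: middle of its underside. To be left alone.
- mug: White mug standing on the bench to the left of the bay, 83 x 113 x 93 mm high with its handle; origin: middle of its underside. To be left alone.
- pliers_red: Pliers with red handles lying to the left of the batten, 56 x 178 x 12 mm; origin: middle of the underside. To be left alone.

How it is judged:
By the outcome, as a careful person would: the job done as asked, in the order asked, and still so for the second after the job is handed in, with the robot touching nothing.
It also fails if it takes over 70 s, if anything falls off the work surface, if the arm or the gripper's body presses on something with over 40 N, if the wrist force passes 120 N, or if a joint passes its speed limit or range.

### The arm

A 6-joint arm with a two-finger parallel gripper is mounted at the origin on a cart in front of the work surface, level with it; the furniture and walls round the work are solid. World frame = base frame: x ahead of the robot, y to its left, z up, the work surface at z = 0. Lengths are in mm, angles in rad, forces in N, time in s.
With the tool pointing down it reaches from about 275 to 750 mm from the base axis. Payload 10.2 kg.
Tool frame: the origin (TCP) lies at the very end of the fingers, on their centre line; the grasp point (between the pads) lies ctrl.grip_depth behind it (ctrl.grip_depth is the distance from the TCP to the grasp point, in mm); z points along the fingers, y is the direction in which the jaws open and shut (so a half turn about z gives the same grasp; the last joint's range is limited). The gripper opens to 85 mm and grips with 20 to 120 N. Pads are 22 mm wide; open, the fingers measure 114 mm over their backs; the gripper's body (76 mm by 85 mm) begins 54 mm behind the grasp point. The pads swing forward as they close: fully open they stand 13 mm farther back than shut.
Start: joints at [1.066, 0.313, 1.498, -0, 1.331, -0.223], TCP at [146.007, 504.295, 231.294] pointing down, gripper open.
Joint ranges: [-2.94, 2.94], [-0.97, 2.17], [0.19, 2.56], [-1.23, 4.37], [0.02, 3.11], [-2.88, 2.88]. Speed limits (rad/s): [2.39, 2.39, 3.01, 3.14, 3.14, 3.14].

### API

Orientations are given as a unit quaternion [w, x, y, z].
In Python, from rig import telemetry, eyes, ctrl, nets gives the robot as it stands. The module is installed in compiled form; this text tells all that it offers.
- The arm moves only by the tool drive_tool, never from a script. Its argument "series" is text: rows parted by semicolons, each of 7 numbers parted by spaces: the shift along the tool's x, y, z normalised to -1 to 1, where 1 is 0.12 m, then the turn, a rotation vector about the tool's x, y, z normalised to -1 to 1, where 1 is 0.5 rad, then the opening, from 0 (shut) to 1 (fully open). In form: tx ty tz wx wy wz hand; .... A call has 1 to 20 rows; each row is the pose to reach, as a shift and turn from the pose measured when the call began, along the tool's axes at that moment; what a row does not reach only later rows make up. A row lasts 1/10 s, in which the tool goes at most 50 mm and 8.59 degrees, less where a joint would pass 70% of its speed; a pose out of reach is approached as far as the arm can. A call with a number of a shift or a turn outside -1 to 1 is refused whole. A call with a gripper value outside its range is refused whole. The fingers move at their own pace and stop on an object; "newtons" is the grip in N (left out, the last holds). Time passes only in rows, so rows that repeat a pose let the fingers close. It gives the time, the measured TCP pose, the force and the opening at its end, in the units of the state.
- telemetry.sense(): the state, without advancing time (a new reading comes with each control period).
- eyes.capture(name): name is "scene" or "top" or "wrist"; returns a dict with "frame" (400x640x3 uint8, red, green, blue), "fx", "fy", "cx", "cy" (pixels), "view" (4x4, takes a point from world to camera coordinates). Camera axes: x right, y up, looking along -z (the intrinsics and any distortion apply to the point x, -y, -z); pixel columns grow to the right and rows downward; lengths in mm; the calibration is good to about 2 mm. A picture is of the moment at which its call begins. There is no depth.
- ctrl.finish_job(): hands the job in, once; it reports no verdict.
Trained networks look in a picture, given as the dict that the camera call returned (one of the last four; its "shot" number tells which), for a name from the list of things; names that differ only in an ending like _2 or _b are one class to them, and where a whole thing is asked for, a point or a joint stands for the part that bears it (a point fixed in the world has none). Each returns a list of dicts, best first, with "confidence" (0 to 1); they miss things now and then, are a little off and sometimes report something else, mostly with a low value. They report only what shows in the picture. A call takes as long as a camera call.
- nets.spot_in(name, picture): "rect" ([left, top, right, bottom] in pixels, round what is visible of it).
The state is a dict: "time_s": time; "joints": joint angles; "dq": joint speeds; "tau": joint torques, N m; "eef_pos": TCP position; "ee_rot": TCP orientation; "force": force on the tool from outside, world axes, zero at the start; "wrist_torque": the same for the moment, N m; "grip_width": opening from 0.0 (shut) to 1.0 (fully open).
Only numpy, scipy, OpenCV 4.12 (cv2) and the standard library are available. Lean on these libraries where they do the work, as an engineer would, in place of code of your own. Each camera call takes 0.05 s, during which the arm holds its last target. There are 200 camera calls.

## Working session

There is one attempt and no reset: what is moved stays moved. The work goes in short steps, Python scripts to look and compute and a tool call to move; the robot and the scene stay as the last step left them, time stands still between calls to the robot, and variables do not carry over. Pictures are saved under pics/ and viewed, about 8 in all and at most 12, crops included, and the job is handed in when it is done.

Besides the shell and the picture viewer there is one more tool, called after "Call:" in YAML: its name, and indented under it one key for each argument. drive_tool: Moves the arm, as the interface text tells. Scaled input: -1 to 1 covers 0.12 m each way for a shift and 0.5 rad each way for a turn. Its arguments: {"type":"object","properties":{"series":{"type":"string"},"newtons":{"type":"number"}},"required":["series"]}

```bash
mkdir -p pics
cat > h.py <<'E'
import numpy as np, cv2
from rig import telemetry, eyes, ctrl, nets
def save(c,n): cv2.imwrite(f'pics/{n}.png',c['frame'][:,:,::-1])
def proj(c,P):
    P=np.atleast_2d(np.asarray(P,float)); q=(c['view']@np.c_[P,np.ones(len(P))].T)[:3]
    return np.c_[c['cx']+c['fx']*q[0]/-q[2], c['cy']+c['fy']*(-q[1])/-q[2]]
def unproj(c,uv,z):
    R=c['view'][:3,:3]; t=c['view'][:3,3]; o=-R.T@t
    d=R.T@np.array([(uv[0]-c['cx'])/c['fx'],-(uv[1]-c['cy'])/c['fy'],-1.])
    return o+d*(z-o[2])/d[2]
E
python3 - <<'E'
from h import *
s=telemetry.sense(); print({k:np.round(v,3).tolist() for k,v in s.items()},ctrl.grip_depth)
for n in ['top','scene']:
    c=eyes.capture(n); save(c,n+'1'); print(n,[k for k in c],c['fx'],c['cx'],c['cy'],np.round(c['view'],3).tolist())
    for o in ['batten','bay','post','blue_tape','mug','pliers_red']:
        print(o,[(np.round(d['rect']).tolist(),round(d['confidence'],2),np.round(unproj(c,[(d['rect'][0]+d['rect'][2])/2,(d['rect'][1]+d['rect'][3])/2],15)).tolist()) for d in nets.spot_in(o,c)[:2]])
E
```

```text
{'time_s': 0.0, 'joints': [1.066, 0.313, 1.498, 0.0, 1.331, -0.223], 'dq': [-0.0, -0.0, 0.0, -0.0, -0.0, 0.001], 'tau': [0.001, -41.226, -25.975, -0.0, 0.004, -0.0], 'eef_pos': [145.86, 504.045, 230.718], 'ee_rot': [-0.0, 0.14, 0.99, -0.001], 'force': [0.705, -0.106, -0.402], 'wrist_torque': [-0.019, -0.022, 0.06], 'grip_width': 1.0} 18.700000000000003
top ['frame', 'fx', 'fy', 'cx', 'cy', 'view', 'shot'] 382.54955507184667 319.4659444253304 205.0284550452205 [[-0.009, -1.0, 0.007, 194.472], [0.972, -0.007, 0.236, -540.366], [-0.236, 0.009, 0.972, -889.307], [0.0, 0.0, 0.0, 1.0]]
batten [([289.0, 214.0, 393.0, 260.0], 0.94, [469.0, 135.0, 15.0])]
bay [([297.0, 150.0, 437.0, 215.0], 0.95, [615.0, 63.0, 15.0])]
post [([390.0, 201.0, 399.0, 212.0], 0.42, [549.0, -8.0, 15.0])]
blue_tape [([450.0, 235.0, 472.0, 259.0], 0.66, [441.0, -172.0, 15.0]), ([190.0, 150.0, 236.0, 193.0], 0.22, [648.0, 475.0, 15.0])]
mug [([190.0, 153.0, 235.0, 195.0], 0.88, [641.0, 474.0, 15.0]), ([290.0, 215.0, 390.0, 259.0], 0.58, [469.0, 137.0, 15.0])]
pliers_red [([150.0, 238.0, 219.0, 260.0], 0.87, [441.0, 535.0, 15.0]), ([298.0, 148.0, 435.0, 215.0], 0.22, [617.0, 63.0, 15.0])]
scene ['frame', 'fx', 'fy', 'cx', 'cy', 'view', 'shot'] 405.0000138005859 321.14218043149265 193.28050210668565 [[0.656, -0.754, 0.017, -231.495], [0.518, 0.467, 0.716, -402.727], [-0.548, -0.461, 0.698, -712.898], [0.0, 0.0, 0.0, 1.0]]
batten [([264.0, 207.0, 360.0, 250.0], 0.88, [467.0, 130.0, 15.0]), ([396.0, 298.0, 421.0, 320.0], 0.69, [437.0, -173.0, 15.0])]
bay [([301.0, 165.0, 441.0, 258.0], 0.85, [615.0, 55.0, 15.0])]
post [([377.0, 226.0, 386.0, 247.0], 0.45, [563.0, -14.0, 15.0])]
blue_tape [([395.0, 297.0, 421.0, 324.0], 0.66, [433.0, -174.0, 15.0])]
mug [([251.0, 113.0, 284.0, 154.0], 0.92, [670.0, 505.0, 15.0])]
pliers_red [([191.0, 150.0, 231.0, 182.0], 0.9, [448.0, 510.0, 15.0])]
```

Run:
```python
import cv2
i=cv2.imread('pics/top1.png')[135:275,260:460]
cv2.imwrite('pics/top1c.png',cv2.resize(i,None,fx=4,fy=4,interpolation=cv2.INTER_CUBIC))
```

```text
(no output)
```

View pics/top1c.png

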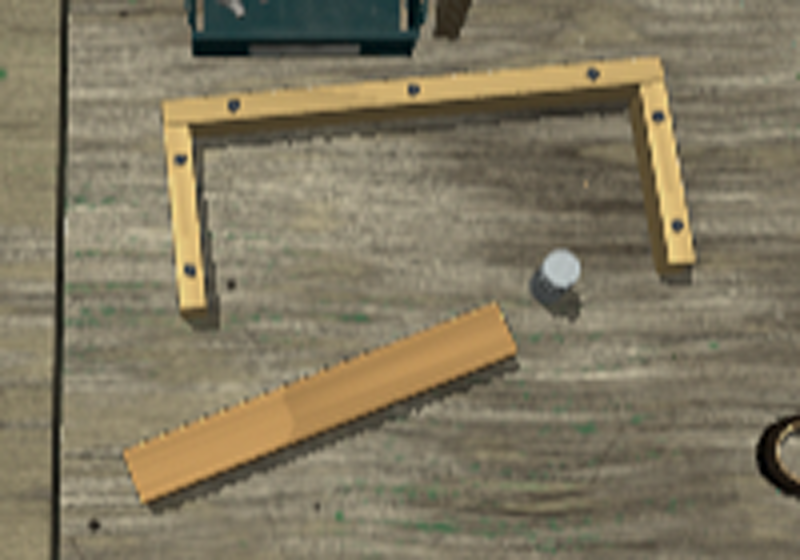

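View pics/top1.png

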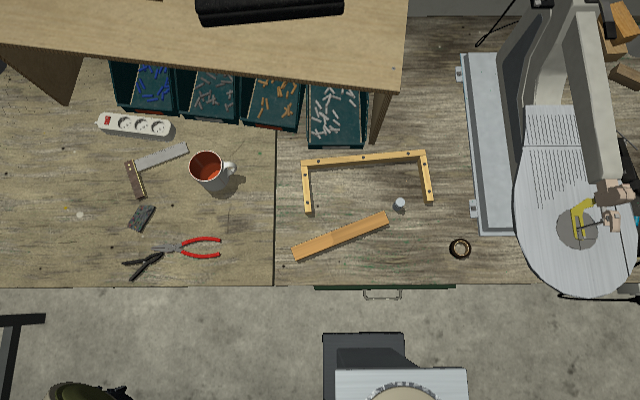

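The picture shows, in crop pixels at 4x, the batten's top corners at (125,452), (148,503), (497,303) and (517,353). The post top is at (562,269), and the bay's outer corners are at (163,102), (660,58), (693,262) and (180,310). I'll fit the poses from these.

```bash
cat >> h.py <<'E'
from scipy.optimize import least_squares
def tf(p,q):
    c,s=np.cos(p[2]),np.sin(p[2]); return np.c_[p[0]+c*q[:,0]-s*q[:,1],p[1]+s*q[:,0]+c*q[:,1],q[:,2]]
def fit(c,uv,pts,p0):
    r=least_squares(lambda p:(proj(c,tf(p,pts))-uv).ravel(),p0,x_scale=[10,10,.1]); return r.x,np.abs(r.fun).max()
BAT=np.array([[18,130,28],[-18,130,28],[18,-130,28],[-18,-130,28.]])
E
python3 - <<'E'
from h import *
c=eyes.capture('top')
f=lambda a:np.array(a)/4+[260,135]-[.375,.375]
bat=f([(125,452),(148,503),(497,303),(517,353)])
pts=np.array([[143,168,34],[143,-168,34],[0,-168,34],[0,-150,34],[0,168,34],[0,150,34]])
bay=f([(163,102),(660,58),(693,262),(668,265),(180,310),(206,308)])
B,e=fit(c,bay,pts,[550,60,0]);print('bay',B,e)
b,e=fit(c,bat,BAT,[470,130,.3]);print('bat',b,e)
p=unproj(c,f([(562,269)])[0],50);print('post',p)
def inb(q):
    d=np.array(q)[:2]-B[:2];C,S=np.cos(B[2]),np.sin(B[2]);return np.array([C*d[0]+S*d[1],-S*d[0]+C*d[1]])
print('post in bay',inb(p),'bat in bay',inb(b),b[2]-B[2])
print([inb(x).round() for x in tf(b,BAT)])
E
```

```text
bay [5.44972663e+02 6.15817022e+01 8.63950987e-02] 0.8236884084203666
bat [4.71909881e+02 1.36472701e+02 3.77108482e-01] 1.2140581261317038
post [552.09732256 -15.03260038  50.        ]
post in bay [  0.48721696 -76.9433216 ] bat in bay [-66.32810814  80.91609184] 0.2907133836240191
[array([-86., 211.]), array([-121.,  200.]), array([-12., -38.]), array([-46., -49.])]
```

```bash
cat >> h.py <<'E'
from scipy.spatial.transform import Rotation as Ro
BAY=np.array([544.97,61.58,.0864])
def b2w(X,Y,a=0): 
    c,s=np.cos(BAY[2]),np.sin(BAY[2]); return np.array([BAY[0]+c*X-s*Y,BAY[1]+s*X+c*Y])
def w2b(q):
    d=np.array(q)[:2]-BAY[:2];C,S=np.cos(BAY[2]),np.sin(BAY[2]);return np.array([C*d[0]+S*d[1],-S*d[0]+C*d[1]])
def plan(xyz,yaw=None):
    """yaw: world angle of tool x. prints normalised shift and turn from present pose"""
    s=telemetry.sense(); w,x,y,z=s['ee_rot']; R=Ro.from_quat([x,y,z,w]); M=R.as_matrix()
    t=R.inv().apply(np.array(xyz)-s['eef_pos'])/120
    y0=np.arctan2(M[1,0],M[0,0]); yaw=y0 if yaw is None else yaw
    T=Ro.from_matrix(np.c_[[np.cos(yaw),np.sin(yaw),0],[np.sin(yaw),-np.cos(yaw),0],[0,0,-1]])
    print('t',t.round(3),'w',((R.inv()*T).as_rotvec()/.5).round(3),'toolx yaw',round(y0,3),'pos',np.round(s['eef_pos'],1),'bay',w2b(s['eef_pos']).round(1),'F',np.round(s['force'],1),'t',s['time_s'])
E
python3 - <<'E'
from h import *
p=tf([471.9,136.5,.377],np.array([[-55,-17,90.]]))[0];print(p)
plan(p,.377+np.pi)
c=eyes.capture('top');f=cv2.cvtColor(c['frame'],cv2.COLOR_RGB2HSV)
for u,v in [(310,245),(350,228),(380,217),(360,157),(305,190),(430,180),(340,190),(340,270)]: print(u,v,f[v,u])
E
```

```text
[427.02073088 100.44655074  90.        ]
t [-3.186 -2.581  1.178] w [ 0.    -0.    -1.318] toolx yaw 2.86 pos [146.  504.3 231.3] bay [-359.3  475.5] F [-0.4 -0.5  0.1] t 0.75
310 245 [ 17 133 191]
350 228 [ 17 133 175]
380 217 [ 17 135 182]
360 157 [ 20 117 209]
305 190 [ 20 116 213]
430 180 [ 21  73 160]
340 190 [ 22  64 163]
340 270 [ 23  50 158]
```

Call:
drive_tool:
  series: "-1 -0.81 0.2 0 0 -0.6 0;-1 -0.81 0.2 0 0 -0.6 0;-1 -0.81 0.2 0 0 -0.6 0;-1 -0.81 0.2 0 0 -0.6 0;-1 -0.81 0.2 0 0 -0.6 0"

```text
time_s: 1.3
eef_pos: [235.2, 376.2, 207.2]
ee_rot: [-0.0, -0.007, 1.0, -0.0]
force: [-0.2, 0.6, 0.4]
grip_width: 0.137
```

Run:
```python
from h import *
plan([427,100,90],.377+np.pi); print(telemetry.sense()['joints'])
```

```text
t [-1.564 -2.325  0.977] w [-0.001 -0.    -0.724] toolx yaw -3.127 pos [235.2 376.2 207.2] bay [-281.5  340.2] F [-0.2  0.6  0.4] t 1.3
[ 7.47022277e-01  1.55558011e-01  1.76373211e+00 -1.92185434e-04
  1.22264110e+00 -8.38661828e-01]
```

Call:
drive_tool:
  series: "-0.65 -1 0.3 0 0 -0.3 0;-0.65 -1 0.3 0 0 -0.6 0;-0.65 -1 0.3 0 0 -0.72 0;-0.65 -1 0.3 0 0 -0.72 0;-0.65 -1 0.3 0 0 -0.72 0;-0.65 -1 0.3 0 0 -0.72 0"

```text
time_s: 1.9
eef_pos: [314.8, 258.3, 171.6]
ee_rot: [0.0, -0.186, 0.983, 0.0]
force: [-0.1, -0.2, 0.0]
grip_width: 0.004
```

Run:
```python
from h import *
plan([427,100,90],.377+np.pi)
```

```text
t [-0.387 -1.57   0.68 ] w [ 0.     0.    -0.005] toolx yaw -2.767 pos [314.8 258.3 171.6] bay [-212.3  215.9] F [-0.1 -0.2  0. ] t 1.9
```

Call:
drive_tool:
  series: "-0.2 -1 0.3 0 0 0 0;-0.2 -1 0.3 0 0 0 0;-0.2 -1 0.3 0 0 0 0;-0.2 -1 0.3 0 0 0 0"

```text
time_s: 2.3
eef_pos: [382.0, 154.9, 135.2]
ee_rot: [-0.0, -0.185, 0.983, 0.0]
force: [0.4, -0.2, 1.1]
grip_width: -0.0
```

Run:
```python
from h import *
p=tf([471.9,136.5,.377],np.array([[-55,-17,10.]]))[0]
plan(p,.377+np.pi)
```

```text
t [-0.185 -0.559  1.043] w [ 0.    -0.    -0.009] toolx yaw -2.769 pos [382.  154.9 135.2] bay [-154.3  107. ] F [ 0.4 -0.2  1.1] t 2.3
```

Call:
drive_tool:
  series: "-0.18 -0.56 0.2 0 0 0 0;-0.18 -0.56 0.4 0 0 0 0;-0.18 -0.56 0.6 0 0 0 0;-0.18 -0.56 0.8 0 0 0 0;-0.18 -0.56 0.95 0 0 0 0;-0.18 -0.56 1 0 0 0 0;-0.18 -0.56 1 0 0 0 0"

```text
time_s: 3.0
eef_pos: [426.3, 101.5, 15.1]
ee_rot: [-0.0, -0.186, 0.983, 0.0]
force: [-0.2, 0.4, 0.0]
grip_width: -0.0
```

Run:
```python
from h import *
s=telemetry.sense();plan([*s['eef_pos'][:2],10],.377+np.pi)
c=eyes.capture('scene');i=c['frame'][120:320,190:470,::-1]
cv2.imwrite('pics/s2.png',cv2.resize(i,None,fx=2.8,fy=2.8,interpolation=cv2.INTER_CUBIC))
print(proj(c,s['eef_pos']))
```

```text
t [-0.    -0.     0.043] w [ 0.001 -0.001 -0.006] toolx yaw -2.767 pos [426.3 101.5  15.1] bay [-114.8   50. ] F [-0.2  0.4  0. ] t 3.0
[[309.61101463 244.15738627]]
```

View pics/s2.png

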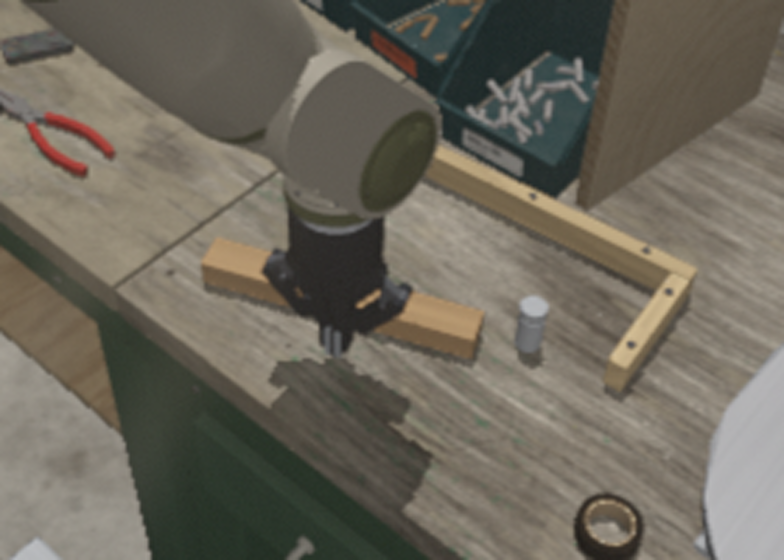

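Call:
drive_tool:
  series: "-0.06 0 0.04 0 0 0 0;-0.12 0 0.04 0 0 0 0;-0.16 0 0.04 0 0 0 0;-0.19 0 0.04 0 0 0 0;-0.22 0 0.04 0 0 0 0;-0.25 0 0.04 0 0 0 0;-0.28 0 0.04 0 0 0 0;-0.31 0 0.04 0 0 0 0;-0.34 0 0.04 0 0 0 0;-0.37 0 0.04 0 0 0 0;-0.4 0 0.04 0 0 0 0;-0.43 0 0.04 0 0 0 0;-0.46 0 0.04 0 0 0 0;-0.48 0 0.04 0 0 0 0;-0.48 0 0.04 0 0 0 0"

```text
time_s: 4.55
eef_pos: [480.9, 122.4, 11.0]
ee_rot: [0.001, -0.186, 0.983, 0.0]
force: [-0.6, -0.3, -0.1]
grip_width: -0.004
```

```bash
cat >> h.py <<'E'
def see(name,x0=265,y0=135,w=200,h=150):
    c=eyes.capture('top'); f=c['frame']
    cv2.imwrite(f'pics/{name}.png',cv2.resize(f[y0:y0+h,x0:x0+w,::-1],None,fx=4,fy=4,interpolation=cv2.INTER_CUBIC))
    hsv=cv2.cvtColor(f,cv2.COLOR_RGB2HSV); m=cv2.inRange(hsv,(13,122,90),(18,255,255)); m[:140]=0;m[275:]=0;m[:,:270]=0;m[:,450:]=0
    n,l,st,ce=cv2.connectedComponentsWithStats(m); keep=np.isin(l,[k for k in range(1,n) if st[k,4]>25])
    ys,xs=np.nonzero(keep); r=cv2.minAreaRect(np.c_[xs,ys].astype(np.float32)); bx=cv2.boxPoints(r)
    W=np.array([unproj(c,u,28) for u in bx]); print('seg',len(xs),'bay corners',[w2b(q).round().tolist() for q in W])
    pc=np.array([w2b(unproj(c,u,28)) for u in zip(xs,ys)]); r2=cv2.minAreaRect(pc.astype(np.float32))
    print('minrect bay centre',np.round(r2[0],1),'size',np.round(r2[1],1),'ang',round(r2[2],1))
    mu,sv,vt=np.linalg.svd(pc-pc.mean(0),full_matrices=False); d=vt[0]*np.sign(vt[0][1]); print('theta pca',np.arctan2(-d[0],d[1]).round(3))
    return c
E
python3 - <<'E'
from h import *
see('t3');plan([0,0,0])
E
```

```text
seg 521 bay corners [[-65.0, 219.0], [-32.0, 124.0], [-66.0, 113.0], [-99.0, 207.0]]
minrect bay centre [-65.2 165.9] size [ 35.9 100.4] ang 19.4
theta pca 0.345
t [4.101 0.515 0.087] w [-0.     0.002 -0.   ] toolx yaw -2.768 pos [480.7 122.3  11. ] bay [-58.8  66.1] F [ 0.   0.4 -0.4] t 4.6
```

View pics/t3.png

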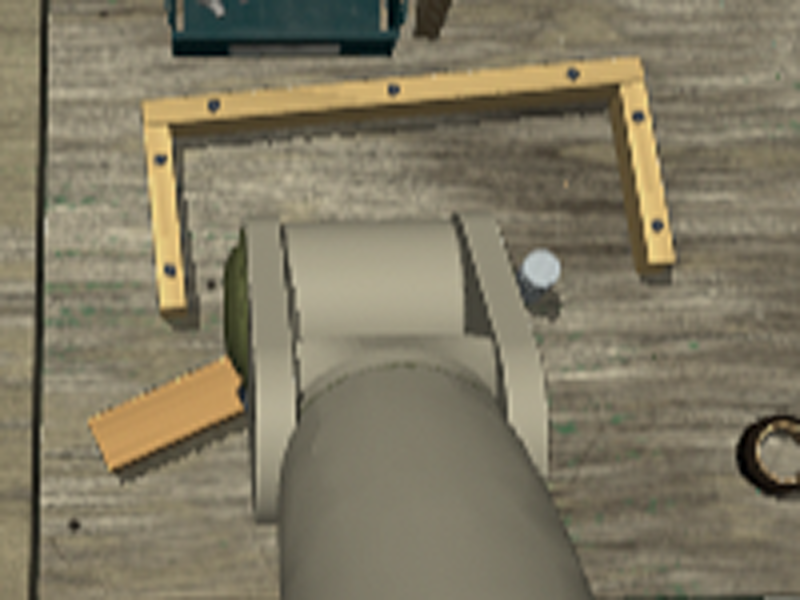

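Call:
drive_tool:
  series: "-0.03 0 0 0 0 0 0;-0.06 0 0 0 0 0 0;-0.09 0 0 0 0 0 0;-0.12 0 0 0 0 0 0;-0.15 0 0 0 0 0 0;-0.18 0 0 0 0 0 0;-0.2 0 0 0 0 0 0;-0.2 0 0 0 0 0 0;-0.12 0 0 0 0 0 0;-0.04 0 0 0 0 0 0;0.06 0 -0.2 0 0 0 0;0.1 0.1 -0.6 0 0 0 0;0.2 0.5 -0.6 0 0 0 0;0.2 0.9 -0.6 0 0 0 0;0.2 1 -0.6 0 0 0 0;0.2 1 -0.6 0 0 0 0"

```text
time_s: 6.2
eef_pos: [413.3, 226.1, 83.0]
ee_rot: [0.001, -0.187, 0.982, 0.0]
force: [0.3, -1.1, -0.7]
grip_width: -0.001
```

Run:
```python
from h import *
see('t4');plan([0,0,0])
```

```text
seg 610 bay corners [[2.0, 99.0], [49.0, -15.0], [15.0, -27.0], [-31.0, 87.0]]
minrect bay centre [ 9.  35.9] size [ 35.9 123.1] ang 22.2
theta pca 0.377
t [ 3.898 -0.48   0.687] w [-0.001  0.002 -0.   ] toolx yaw -2.766 pos [414.1 225.1  82.9] bay [-116.3  174.2] F [ 0.3  0.4 -0.2] t 6.25
```

Run:
```python
from h import *
plan([*b2w(-84,260),12],-2.67)
```

```text
t [-0.461  0.609  0.591] w [-0.001  0.002 -0.193] toolx yaw -2.766 pos [414.1 225.1  82.9] bay [-116.3  174.2] F [ 0.3  0.4 -0.2] t 6.25
```

Call:
drive_tool:
  series: "-0.2 0.4 0 0 0 -0.19 0;-0.46 0.61 0 0 0 -0.19 0;-0.46 0.61 0 0 0 -0.19 0;-0.46 0.61 0.3 0 0 -0.19 0;-0.46 0.61 0.5 0 0 -0.19 0;-0.46 0.61 0.59 0 0 -0.19 0;-0.46 0.61 0.59 0 0 -0.19 0"

```text
time_s: 6.95
eef_pos: [438.5, 312.0, 11.1]
ee_rot: [-0.001, -0.232, 0.973, -0.0]
force: [0.1, 0.4, -0.2]
grip_width: -0.001
```

Run:
```python
from h import *
see('t5')
plan([*b2w(-80+.38*65,253-.925*65),11],-2.67)
```

```text
seg 1205 bay corners [[-42.0, 208.0], [50.0, -15.0], [15.0, -27.0], [-75.0, 195.0]]
minrect bay centre [-13.3  90.4] size [ 35.9 239.8] ang 22.2
theta pca 0.392
t [-0.014 -0.601  0.011] w [-0.001  0.002 -0.005] toolx yaw -2.673 pos [439.1 312.6  12.3] bay [-83.8 259.2] F [ 0.3  0.4 -0.3] t 7.0
```

View pics/t5.png

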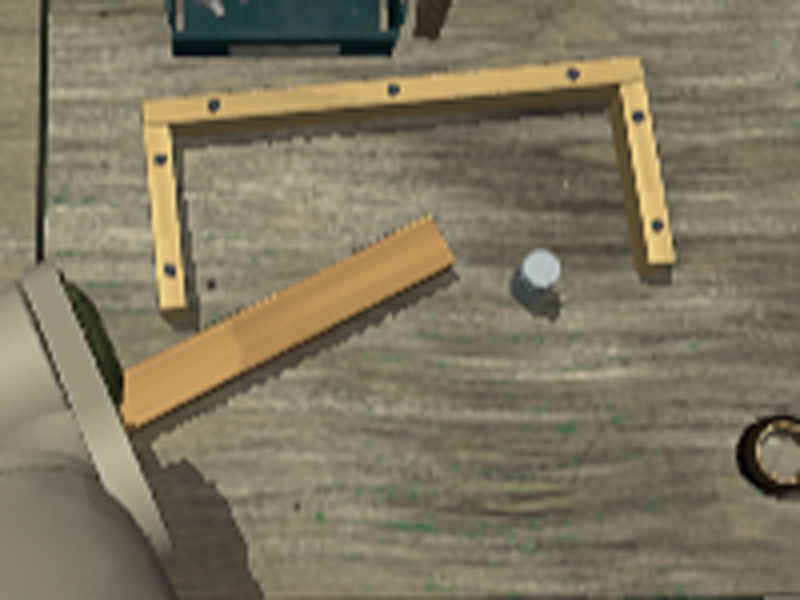

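Call:
drive_tool:
  series: "0 -0.08 0 0 0 0 0;0 -0.16 0 0 0 0 0;0 -0.19 0 0 0 0 0;0 -0.22 0 0 0 0 0;0 -0.25 0 0 0 0 0;0 -0.28 0 0 0 0 0;0 -0.31 0 0 0 0 0;0 -0.34 0 0 0 0 0;0 -0.37 0 0 0 0 0;0 -0.4 0 0 0 0 0;0 -0.43 0 0 0 0 0;0 -0.46 0 0 0 0 0;0 -0.49 0 0 0 0 0;0 -0.52 0 0 0 0 0;0 -0.55 0 0 0 0 0;0 -0.58 0 0 0 0 0;0 -0.6 0 0 0 0 0;0 -0.6 0 0 0 0 0"

```text
time_s: 8.8
eef_pos: [471.9, 247.9, 12.3]
ee_rot: [0.0, -0.232, 0.973, -0.0]
force: [0.1, -0.9, 0.9]
grip_width: -0.0
```

Run:
```python
from h import *
see('t6')
plan([0,0,11],-2.67)
```

```text
seg 904 bay corners [[-4.0, 115.0], [67.0, -55.0], [33.0, -67.0], [-37.0, 102.0]]
minrect bay centre [14.5 23.6] size [ 35.8 184.2] ang 22.5
theta pca 0.403
t [ 4.441 -0.066  0.008] w [-0.002  0.001 -0.005] toolx yaw -2.673 pos [471.8 248.   12.3] bay [-56.8 192. ] F [ 0.4 -0.3 -0.7] t 8.85
```

Call:
drive_tool:
  series: "0 -0.03 0 0 0 0 0;0 -0.06 0 0 0 0 0;0 -0.09 0 0 0 0 0;0 -0.12 0 0 0 0 0;0 -0.15 0 0 0 0 0;0 -0.18 0 0 0 0 0;0 -0.21 0 0 0 0 0;0 -0.24 0 0 0 0 0;0 -0.27 0 0 0 0 0;0 -0.3 0 0 0 0 0;0 -0.33 0 0 0 0 0;0 -0.36 0 0 0 0 0;0 -0.39 0 0 0 0 0;0 -0.42 0 0 0 0 0;0 -0.45 0 0 0 0 0;0 -0.48 0 0 0 0 0;0 -0.5 0 0 0 0 0;0 -0.52 0 0 0 0 0;0 -0.52 0 0 0 0 0"

```text
time_s: 10.75
eef_pos: [500.2, 192.1, 12.4]
ee_rot: [0.0, -0.232, 0.973, -0.0]
force: [-1.1, 0.9, -0.5]
grip_width: 0.002
```

Run:
```python
from h import *
see('t7')
plan([0,0,11],-2.67)
```

```text
seg 773 bay corners [[29.0, 35.0], [91.0, -114.0], [57.0, -125.0], [-5.0, 22.0]]
minrect bay centre [ 42.9 -45.2] size [ 35.8 160.5] ang 22.7
theta pca 0.411
t [4.442 0.455 0.007] w [-0.002  0.002 -0.005] toolx yaw -2.673 pos [500.2 192.2  12.4] bay [-33.3 134. ] F [ 0.2  0.2 -0.1] t 10.8
```

View pics/t7.png

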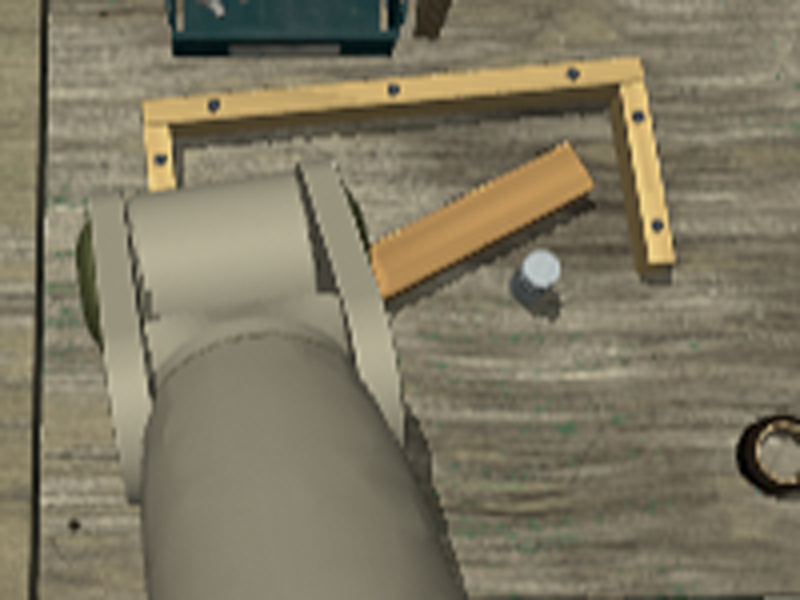

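Run:
```python
from h import *
plan([*b2w(-64,84),12],-3.055)
```

```text
t [ 0.392 -0.291  0.003] w [-0.002  0.002  0.765] toolx yaw -2.673 pos [500.2 192.2  12.4] bay [-33.3 134. ] F [ 0.2  0.2 -0.1] t 10.8
```

Call:
drive_tool:
  series: "0 0.05 0 0 0 0 0;0 0.12 0 0 0 0 0;0.03 0.12 -0.3 0 0 0 0;0.1 0.05 -0.45 0 0 0.25 0;0.25 -0.1 -0.45 0 0 0.5 0;0.39 -0.29 -0.45 0 0 0.765 0;0.39 -0.29 -0.45 0 0 0.765 0;0.39 -0.29 -0.3 0 0 0.765 0;0.39 -0.29 -0.1 0 0 0.765 0;0.39 -0.29 0 0 0 0.765 0;0.39 -0.29 0 0 0 0.765 0"

```text
time_s: 11.9
eef_pos: [473.2, 140.5, 11.2]
ee_rot: [-0.001, -0.044, 0.999, -0.0]
force: [-1.4, 0.3, -0.2]
grip_width: -0.001
```

Run:
```python
from h import *
see('t8')
plan([*b2w(26,84),12],-3.055)
```

```text
seg 484 bay corners [[49.0, -13.0], [91.0, -114.0], [57.0, -125.0], [15.0, -25.0]]
minrect bay centre [ 53.1 -69.7] size [ 35.8 107.5] ang 22.7
theta pca 0.397
t [-0.749 -0.007  0.002] w [-0.001  0.     0.002] toolx yaw -3.054 pos [474.  140.5  12.3] bay [-63.9  84.7] F [0.1 0.2 0. ] t 11.95
```

Call:
drive_tool:
  series: "-0.06 0 0 0 0 0 0;-0.1 0 0 0 0 0 0;-0.14 0 0 0 0 0 0;-0.17 0 0 0 0 0 0;-0.2 0 0 0 0 0 0;-0.23 0 0 0 0 0 0;-0.26 0 0 0 0 0 0;-0.29 0 0 0 0 0 0;-0.32 0 0 0 0 0 0;-0.35 0 0 0 0 0 0;-0.38 0 0 0 0 0 0;-0.41 0 0 0 0 0 0;-0.44 0 0 0 0 0 0;-0.47 0 0 0 0 0 0;-0.5 0 0 0 0 0 0;-0.53 0 0 0 0 0 0;-0.56 0 0 0 0 0 0;-0.58 0 0 0 0 0 0;-0.6 0 0 0 0 0 0;-0.6 0 0 0 0 0 0"

```text
time_s: 13.95
eef_pos: [546.0, 146.7, 12.3]
ee_rot: [0.0, -0.044, 0.999, -0.0]
force: [0.6, 0.2, 0.1]
grip_width: 0.005
```

Run:
```python
from h import *
see('t9')
plan([*b2w(26,84),12],-3.055)
```

```text
seg 447 bay corners [[72.0, -42.0], [85.0, -132.0], [49.0, -135.0], [36.0, -45.0]]
minrect bay centre [ 60.7 -88.7] size [36.4 90.5] ang 8.0
theta pca 0.145
t [-0.148 -0.006  0.003] w [-0.002  0.001  0.002] toolx yaw -3.054 pos [545.9 146.7  12.3] bay [ 8.3 84.7] F [ 0.3 -0.5 -0. ] t 14.0
```

View pics/t9.png

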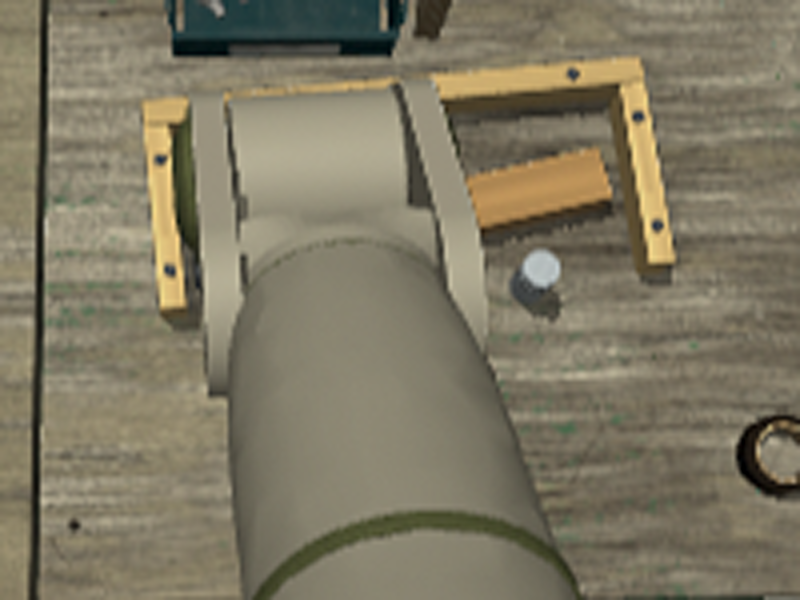

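Call:
drive_tool:
  series: "-0.03 0 0 0 0 0 0;-0.06 0 0 0 0 0 0;-0.09 0 0 0 0 0 0;-0.12 0 0 0 0 0 0;-0.15 0 0 0 0 0 0;-0.17 0 0 0 0 0 0;-0.17 0 0 0 0 0 0;-0.08 0 0 0 0 0 0;0.02 0 0 0 0 0 0;0.1 0 0 0 0 0 0;0.1 0 0 0 0 0 0"

```text
time_s: 15.1
eef_pos: [533.2, 145.7, 12.4]
ee_rot: [0.0, -0.044, 0.999, -0.0]
force: [0.5, -0.6, 0.0]
grip_width: -0.003
```

Run:
```python
from h import *
see('t10')
plan([*b2w(-4,-8),12],-3.055)
```

```text
seg 473 bay corners [[78.0, -40.0], [81.0, -138.0], [44.0, -136.0], [41.0, -40.0]]
minrect bay centre [ 61.1 -88.3] size [36.6 96.2] ang 2.0
theta pca 0.022
t [ 0.004 -0.773  0.005] w [-0.002  0.002  0.002] toolx yaw -3.054 pos [534.1 145.7  12.5] bay [-3.6 84.7] F [0.5 0.8 0.1] t 15.15
```

Call:
drive_tool:
  series: "0.03 -0.25 0 0 0 0 0;0.03 -0.5 0 0 0 0 0;0.02 -0.74 0 0 0 0 0;0 -0.76 0 0 0 0 0;-0.1 -0.76 0 0 0 0 0;-0.2 -0.76 0 0 0 0 0;-0.26 -0.76 0 0 0 0 0;-0.29 -0.76 0 0 0 0 0;-0.32 -0.76 0 0 0 0 0;-0.35 -0.76 0 0 0 0 0;-0.38 -0.76 0 0 0 0 0;-0.41 -0.76 0 0 0 0 0;-0.44 -0.76 0 0 0 0 0;-0.47 -0.76 0 0 0 0 0;-0.5 -0.76 0 0 0 0 0;-0.53 -0.76 0 0 0 0 0;-0.55 -0.76 0 0 0 0 0;-0.57 -0.76 0 0 0 0 0;-0.57 -0.76 0 0 0 0 0"

```text
time_s: 17.05
eef_pos: [610.6, 60.8, 12.7]
ee_rot: [0.001, -0.044, 0.999, -0.0]
force: [-0.4, -0.9, 0.4]
grip_width: 0.004
```

Run:
```python
from h import *
see('t11')
plan([*b2w(78,-5),12],-3.055)
```

```text
seg 397 bay corners [[110.0, 120.0], [110.0, 31.0], [74.0, 33.0], [74.0, 121.0]]
minrect bay centre [91.9 76. ] size [89.  36.5] ang 89.9
theta pca 0.06
t [-0.106  0.012  0.007] w [-0.002  0.004  0.002] toolx yaw -3.054 pos [610.5  60.8  12.8] bay [65.2 -6.4] F [-0.1  0.1  0.5] t 17.1
```

View pics/t11.png

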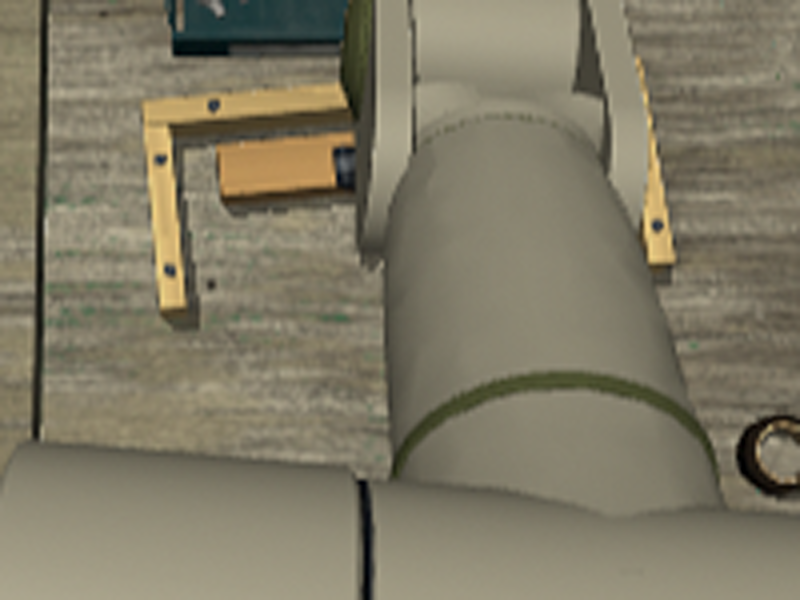

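Run:
```python
from h import *
c=eyes.capture('scene');i=c['frame'][40:320,190:510,::-1]
cv2.imwrite('pics/s12.png',cv2.resize(i,None,fx=2.1,fy=2.1,interpolation=cv2.INTER_CUBIC))
```

```text
(no output)
```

View pics/s12.png

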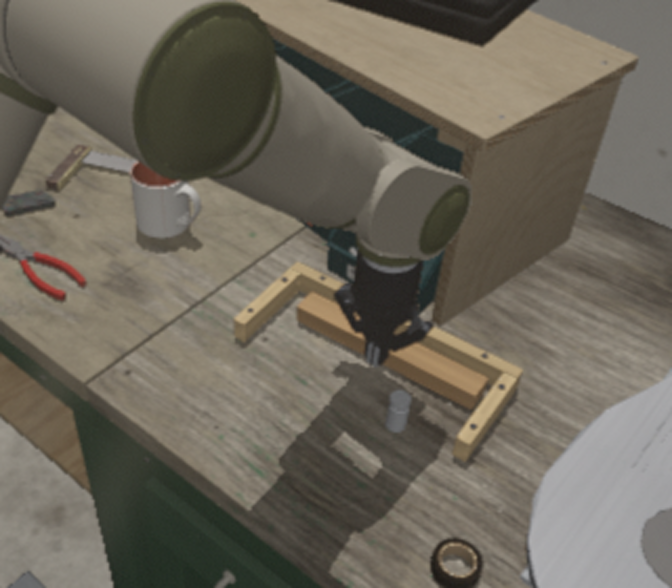

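Run:
```python
from h import *
t=eyes.capture('top');s=eyes.capture('scene')
print('foot',unproj(s,[398,190],0),w2b(unproj(s,[398,190],0)),'bin front',w2b(unproj(t,[309,148],0)),w2b(unproj(t,[309,148],40)))
r=least_squares(lambda p:np.r_[proj(s,p)[0]-[421,107],proj(t,p)[0]-[402,90]],[750,0,250]);print('shelf',r.x,w2b(r.x),np.abs(r.fun).max())
```

```text
foot [746.2208713   53.83864382   0.        ] [199.83215229 -25.0789295 ] bin front [187.76214757 139.55503566] [171.47383279 140.2212847 ]
shelf [720.6410558   25.19544683 297.28441987] [171.87605921 -51.40793544] 1.1824371678889065
```

Call:
drive_tool:
  series: "-0.02 0 0 0 0 0 0;-0.04 0 0 0 0 0 0;-0.06 0 0 0 0 0 0;-0.07 0 0 0 0 0 0;-0.08 0 0 0 0 0 0;-0.09 0 0 0 0 0 0;-0.1 0 0 0 0 0 0;-0.1 0 0 0 0 0 0"

```text
time_s: 18.05
eef_pos: [622.5, 61.8, 12.8]
ee_rot: [0.001, -0.044, 0.999, -0.0]
force: [-0.9, -0.6, -0.2]
grip_width: 0.002
```

Call:
drive_tool:
  series: "-0.01 0 0 0 0 0 0;-0.02 0 0 0 0 0 0;-0.02 0 0 0 0 0 0"

```text
time_s: 18.35
eef_pos: [625.1, 62.0, 12.8]
ee_rot: [0.001, -0.044, 0.999, -0.0]
force: [-0.3, 1.2, 0.7]
grip_width: 0.003
```

Call:
drive_tool:
  series: "-0.01 0 0 0 0 0 0;-0.02 0 0 0 0 0 0;-0.02 0 0 0 0 0 0"

```text
time_s: 18.65
eef_pos: [625.7, 62.1, 12.8]
ee_rot: [-0.001, -0.044, 0.999, -0.0]
force: [-12.2, -2.2, 8.7]
grip_width: 0.003
```

Call:
drive_tool:
  series: "-0.01 0 0 0 0 0 0;-0.015 0 0 0 0 0 0;-0.015 0 0 0 0 0 0"

```text
time_s: 18.95
eef_pos: [625.7, 62.1, 12.9]
ee_rot: [-0.004, -0.044, 0.999, -0.001]
force: [-13.1, -2.5, 8.0]
grip_width: 0.0
```

Call:
drive_tool:
  series: "0.03 0 0 0 0 0 0;0.1 0 0 0 0 0 0;0.25 0 0 0 0 0 0;0.5 0 -0.1 0 0 0 0;0.8 0 -0.5 0 0 0 0;1 0 -0.9 0 0 0 0;1 0 -1 0 0 0 0;1 0 -1 0 0 0 0"

```text
time_s: 19.75
eef_pos: [507.9, 51.6, 137.4]
ee_rot: [-0.0, -0.044, 0.999, -0.001]
force: [1.5, 0.4, -0.9]
grip_width: 0.004
```

Call:
drive_tool:
  series: "1 0.3 -0.3 0 0 0 0;1 0.6 -0.3 0 0 0 0;1 0.9 -0.3 0 0 0 0;1 1 -0.3 0 0 0 0;1 1 -0.3 0 0 0 0"

```text
time_s: 20.25
eef_pos: [376.2, 163.2, 173.2]
ee_rot: [-0.0, -0.046, 0.999, -0.001]
force: [-0.6, -0.2, 0.2]
grip_width: 0.0
```

Run:
```python
from h import *
see('t13');plan([0,0,0])
```

```text
seg 1286 bay corners [[126.0, 120.0], [127.0, -140.0], [89.0, -137.0], [89.0, 120.0]]
minrect bay centre [107.8  -8.6] size [ 37.5 257.7] ang 0.1
theta pca 0.003
t [ 3.252 -1.053  1.446] w [-0.004 -0.002  0.   ] toolx yaw -3.05 pos [377.2 161.8 173. ] bay [-158.5  114.3] F [ 0.7 -0.8  0.2] t 20.3
```

View pics/t13.png

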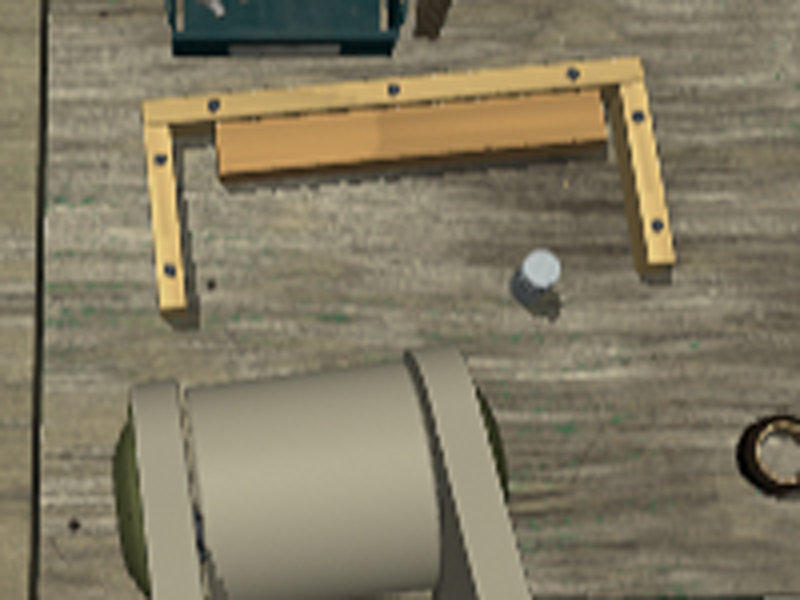

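Run:
```python
from h import *
c=eyes.capture('top')
for o in ['blue_tape','mug','pliers_red']: print(o,[np.round(d['rect']).tolist() for d in nets.spot_in(o,c)[:1]])
print(ctrl.finish_job())
```

```text
blue_tape [[449.0, 234.0, 472.0, 262.0]]
mug [[191.0, 150.0, 236.0, 193.0]]
pliers_red [[152.0, 241.0, 220.0, 260.0]]
the job is handed in; nothing more can be done
None
```

The batten is in the bay, flat along the back fence, and the job is handed in. I pushed it with the closed fingertips only. I angled the right end in behind the post, swung the left end in, then pushed near the middle until it pressed on the fence at about 13 N.

**Last checks (about 20 s on the robot's clock):**
- **Batten:** the last top view puts its yaw within about 0.003 rad of the bay's. It measures x = 89 to 126 mm, and the fence face is at 125 mm. Its ends are at about y = +120 and −138 mm, clear of both cheeks.
- **Ends home:** the top view shows no gap along the fence. I did not press each end separately, so a gap at one end smaller than the 2 mm calibration error can't be ruled out.
- **Other things:** the tape, mug and pliers were found within about 3 pixels of where they started. That is within the networks' normal error, and I never went near them.
- **Hand:** it finished raised and well clear, with no force reading beyond noise.

No check failed or disagreed.

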